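# Tidy the reagent bottles into the bench rack

## Task

One of the square reagent bottles has fallen over: stand it upright on the bench and let go of it, then lift it again and shelve it in the bench rack, together with the other square bottle standing loose on the bench, side by side with the one already there in one straight, upright row (any order). Then close the row by sliding the rack's end stop along until the three bottles stand snug against each other and the end wall. Set the bottles down rather than dropping them, and leave the beaker, the amber jar and the steel dish where they are.

Things in the scene. Friction and masses are not known exactly. Their poses are not given: they have to be found in the camera images.
- fallen_bottle: the fallen one, lying on one side on the bench (its origin is then 30 mm above the bench): square white plastic bottle, grey round screw cap: body 60 x 60 mm, 100 mm high; shoulder to 112 mm; cap 40 mm across, from 112 to 142 mm; 0.3 kg. Origin: centre of its base; z points from base to cap, x and y square to its sides.
- standing_bottle: loose on the bench, upright, among the bystanders: square white plastic bottle, grey round screw cap: body 60 x 60 mm, 100 mm high; shoulder to 112 mm; cap 40 mm across, from 112 to 142 mm; 0.3 kg. Origin: centre of its base; z points from base to cap, x and y square to its sides.
- row_bottle: already upright on the rack near the end wall: square white plastic bottle, grey round screw cap: body 60 x 60 mm, 100 mm high; shoulder to 112 mm; cap 40 mm across, from 112 to 142 mm; 0.3 kg. Origin: centre of its base; z points from base to cap, x and y square to its sides.
- rack: fixed low rack; deck 30 mm above the bench, 90 mm deep (x), y from -213 to +157 mm. Origin on the bench; y runs along the row towards the end wall, x away from the robot at yaw 0. Bottle channel 74 mm wide about x = 0, between a front lip (8 mm high above the deck) and a back panel (45 mm high above the deck). End wall: inner face at y = +140 mm, 90 mm high above the deck.
- end_stop (a joint): steel sliding end stop on the rack: value in m, 0 = fully open, growing as it slides along the rack's +y towards the end wall. Its inner face is at rack y = -145 mm + value, so 0.105 leaves exactly three bottle widths (180 mm). Slides with about 2 N and stays where left.
- stop_face (a point): centre of the end stop's inner face, 45 mm above the deck (the plate is 68 mm wide, 10 mm thick and 90 mm high above the deck).
- stop_fin (a point): top centre of the end stop's push fin, 70 mm above the deck, 65 mm outward (rack -y) of the inner face: an upright steel plate 50 mm wide (rack x), 10 mm thick (rack y), rising 60 mm above a 10 mm high foot; 50 mm clear between it and the stop plate. Push it from its outer side or pinch it from above.
- beaker: bystander: glass beaker, 72 mm across, 95 mm high; origin at the centre of its base.
- amber_jar: bystander: round amber jar with black lid, 64 mm across, 100 mm high; origin at the centre of its base.
- dish: bystander: shallow steel dish, 84 mm across, 30 mm high; origin at the centre of its base.
Things that resemble listed ones, but are neither listed nor needed, are in the scene too. What is shaped like the fallen_bottle but turquoise or yellow is not meant.

How it is judged:
On the way:
1. the fallen bottle stands upright on the bench, released (angle between fallen_bottle's own z axis and vertical below 0.1 rad and height (world z) of fallen_bottle below 0.01 m and contact force between the fingers and fallen_bottle below 0.05 N and linear speed of fallen_bottle below 0.03 m/s), for 0.2 s.
At the end, for the whole second after the job is handed in: All three square bottles stand upright (within 0.06 rad) and at rest on the rack's deck, in the channel (centres within 10 mm of its centre line), between the end wall and the end stop, and the end stop is slid in past 0.095 m, so that no more than 10 mm of play in all is left in the row (value of joint end_stop above 0.095 m and velocity of joint end_stop below 0.01 m/s and z of fallen_bottle in the frame of rack between 0.026 and 0.034 m and x of fallen_bottle in the frame of rack between -0.01 and 0.01 m and y of fallen_bottle in the frame of rack between -0.035 and 0.13 m and angle between each of fallen_bottle, standing_bottle, row_bottle's own z axis and vertical below 0.06 rad and linear speed of each of fallen_bottle, standing_bottle, row_bottle below 0.02 m/s and z of standing_bottle in the frame of rack between 0.026 and 0.034 m and x of standing_bottle in the frame of rack between -0.01 and 0.01 m and y of standing_bottle in the frame of rack between -0.035 and 0.13 m and z of row_bottle in the frame of rack between 0.026 and 0.034 m and x of row_bottle in the frame of rack between -0.01 and 0.01 m and y of row_bottle in the frame of rack between -0.035 and 0.13 m); the robot touches nothing.
It fails at once if a bottle is dropped (falls free from more than about 25 mm) ((linear speed of fallen_bottle above 0.7 m/s and contact force between the fingers and fallen_bottle below 0.05 N) or (linear speed of standing_bottle above 0.7 m/s and contact force between the fingers and standing_bottle below 0.05 N) or (linear speed of row_bottle above 0.7 m/s and contact force between the fingers and row_bottle below 0.05 N)).
It fails at once if the beaker, the amber jar or the dish is moved by more than 30 mm (distance of any of beaker, amber_jar, dish from where it was at the start of the episode above 0.03 m).
It also fails if it takes over 72 s, if anything falls off the work surface, if the arm or the gripper's body presses on something with over 40 N, if the wrist force passes 120 N, or if a joint passes its speed limit or range.

## Robot

A 6-joint arm with a two-finger parallel gripper is mounted at the origin on the work surface. World frame = base frame: x ahead of the robot, y to its left, z up, the work surface at z = 0. Lengths are in m, angles in rad, forces in N, time in s.
With the tool pointing down it reaches from about 0.425 to 0.925 m from the base axis. Payload 12.5 kg.
Tool frame: the origin (TCP) lies at the centre of the arm's flange, where the gripper is bolted on; the fingertips stand 173 mm ahead of it and the grasp point (between the pads) lies 155 mm ahead of it; z points along the fingers, y is the line along which they close (so a half turn about z gives the same grasp; the last joint's range is limited). The gripper opens to 85 mm and grips with 20 to 120 N. Pads are 22 mm wide; open, the fingers measure 114 mm over their backs; the gripper's body (76 mm by 85 mm) begins 54 mm behind the grasp point. The pads swing forward as they close: fully open they stand 13 mm farther back than shut.
Start: joints at [-1.314, 0.491, 1.559, -0, 1.092, -0.106], TCP at [0.222, -0.584, 0.405] pointing down, gripper open.
Joint ranges: [-3.1, 3.1], [-0.84, 2.19], [0.05, 2.79], [-1.13, 4.28], [0.06, 2.93], [-2.69, 2.69]. Speed limits (rad/s): [2.22, 2.22, 2.79, 3.14, 3.14, 3.14].

## Interface

Orientations are given as a unit quaternion [x, y, z, w].
In Python, from rig import r gives the robot as it stands. The module is installed in compiled form; this text tells all that it offers.
- The arm moves only by the tool apply_moves, never from a script. Its argument "steps" is text: rows parted by semicolons, each of 7 numbers parted by spaces: the shift along the tool's x, y, z in mm, then the turn, a rotation vector about the tool's x, y, z in rad, then the finger opening in mm, from 0 to 85.4. In form: dx dy dz rx ry rz claw; .... A call has 1 to 10 rows; each row is the pose to reach, as a shift and turn from the pose commanded when the call began, along the tool's axes at that moment; what a row does not reach only later rows make up. A row lasts 1/10 s, in which the tool goes at most 50 mm and 8.59 degrees, less where a joint would pass 70% of its speed; a pose out of reach is approached as far as the arm can. A call with a gripper value outside its range is refused whole. The fingers move at their own pace and stop on an object; "squeeze" is the grip in N (left out, the last holds). Time passes only in rows, so rows that repeat a pose let the fingers close. It gives the time, the measured TCP pose, the force, the opening and the grip force at its end, in the units of the state.
- r.read_state(): the state, without advancing time (a new reading comes with each control period).
- r.snapshot(name): name is "side" or "top" or "wrist"; returns a dict with "color" (420x560x3 uint8, red, green, blue), "fx", "fy", "cx", "cy" (pixels), "k1" (the pictures are not rectified: a ray, as slopes to the right and down, at radius r is drawn at 1 + k1 r^2 times it, then the intrinsics apply), "rvec" (rotation vector, rad) and "tvec" (3), from world to camera coordinates, as OpenCV has them. Camera axes: x right, y down, z forward; pixel columns grow to the right and rows downward; lengths in m; the calibration is good to about 2 mm. A picture is of the moment at which its call begins. There is no depth.
- r.finish_job(): hands the job in; it is judged then, once.
The state is a dict: "time": time; "joint_pos": joint angles; "dq": joint speeds; "joint_efforts": joint torques, N m; "tool_pos": TCP position; "tool_rot": TCP orientation; "wrist_force": force on the tool from outside, world axes, zero at the start; "moment": the same for the moment, N m; "width": finger opening in m; "grasp_force": force on a finger pad.
Only numpy, scipy, OpenCV 4.12 (cv2) and the standard library are available. Lean on these libraries where they do the work, as an engineer would, in place of code of your own. Each camera call takes 0.05 s, during which the arm holds its last target. There are 200 camera calls.

## Working session

There is one attempt and no reset: what is moved stays moved. The work goes in short steps, Python scripts to look and compute and a tool call to move; the robot and the scene stay as the last step left them, time stands still between calls to the robot, and variables do not carry over. Pictures are saved under pics/ and viewed, at most 12 in all, crops included, and the job is handed in when it is done.

Besides the shell and the picture viewer there is one more tool, called after "Emit:" as name(argument=value, ...) on one line, values as JSON. apply_moves: Moves the arm, as the interface text tells. Its arguments: {"type":"object","properties":{"steps":{"type":"string"},"squeeze":{"type":"number"}},"required":["steps"]}

```bash
mkdir -p pics && cat > h.py <<'E'
import numpy as np, cv2
from scipy.spatial.transform import Rotation as R
def cam(s):
    K=np.array([[s['fx'],0,s['cx']],[0,s['fy'],s['cy']],[0,0,1.]]);return K,np.array([s['k1'],0,0,0,0.]),np.array(s['rvec'],float).ravel(),np.array(s['tvec'],float).ravel()
def onplane(s,px,z):
    K,d,rv,t=cam(s);p=cv2.undistortPoints(np.array(px,float).reshape(-1,1,2),K,d).reshape(-1,2)
    M=R.from_rotvec(rv).as_matrix();C=-M.T@t
    D=np.c_[p,np.ones(len(p))]@M
    return C+D*((z-C[2])/D[:,2])[:,None]
def proj(s,P):
    K,d,rv,t=cam(s);return cv2.projectPoints(np.array(P,float).reshape(-1,1,3),rv,t,K,d)[0].reshape(-1,2)
def save(s,n): cv2.imwrite('pics/'+n+'.png',s['color'][:,:,::-1])
E
python3 - <<'E'
from rig import r
from h import *
import pickle
for n in ['top','side']:
    s=r.snapshot(n);save(s,n+'0');pickle.dump(s,open(n+'0.pkl','wb'))
    K,d,rv,t=cam(s);M=R.from_rotvec(rv).as_matrix();print(n,-M.T@t,M[2],K[0,0],s['k1'])
print(r.read_state())
E
```

```text
top [ 0.23127547 -0.01701527  1.51536346] [ 0.10681691 -0.00303383 -0.99427408] 513.0552064246865 -0.0123529391495038
side [ 0.19396546 -1.16660618  0.75234163] [ 0.16840362  0.85296405 -0.49405723] 517.0235185249811 -0.1970264545145275
{'time': 0.1, 'joint_pos': array([-1.31362204e+00,  4.91502420e-01,  1.55935348e+00, -8.14854072e-06,
        1.09171151e+00, -1.05601972e-01]), 'dq': array([ 0.00012971,  0.00021848, -0.00088155, -0.00047698, -0.00123823,
       -0.00065862]), 'joint_efforts': array([ 2.98326930e-03, -6.19444799e+01, -2.62025410e+01, -1.15034513e-04,
        2.89286676e-03,  2.79286115e-05]), 'tool_pos': array([ 0.22180985, -0.58429878,  0.40419621]), 'tool_rot': array([ 9.83593773e-01,  1.80396930e-01, -4.05054099e-05, -4.85704905e-04]), 'wrist_force': array([ 0.28008264,  0.10566649, -0.42340988]), 'moment': array([-0.01443141, -0.00662112,  0.02727943]), 'grasp_force': 0.0, 'width': 0.08530359016625778}
```

View pics/top0.png

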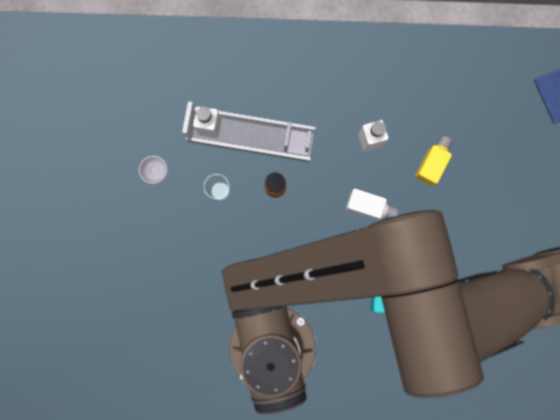

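View pics/side0.png

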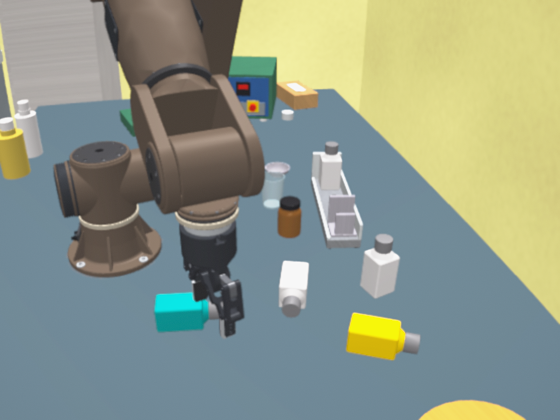

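Candidates (top view): white fallen (367,203), yellow fallen (434,163), turquoise (380,305, mostly hidden), white standing (374,135), white row bottle (205,122). I choose the white lying one as fallen_bottle. The jar is at (275,185), the beaker at (217,187) and the dish at (153,170). In the side view the fallen one is at (294,285) and the standing one at (380,268).

```bash
python3 - <<'E'
from h import *
import pickle
s=pickle.load(open('top0.pkl','rb'));im=s['color']
cv2.imwrite('pics/crop0.png',cv2.resize(im[80:240,130:470,::-1],None,fx=2.35,fy=2.35,interpolation=cv2.INTER_CUBIC))
h=cv2.cvtColor(im,cv2.COLOR_RGB2HSV)
m=((h[...,1]<40)&(h[...,2]>165)).astype(np.uint8)
n,l,st,c=cv2.connectedComponentsWithStats(m)
for i in range(1,n):
    if st[i,4]>60 and 80<c[i][1]<240:
        cn=cv2.findContours((l==i).astype(np.uint8),0,2)[0][0];b=cv2.boxPoints(cv2.minAreaRect(cn))
        print(st[i],c[i].round(1));print(np.c_[b,onplane(s,b,.06)[:,:2]].round(3))
for n,p,z in [('fallen',(367,203),.06),('fcap',(392,212),.05),('stand cap',(378,129),.142),('row cap',(204,115),.172),('jar',(275,181),.1),('beaker',(217,187),.05),('dish',(153,170),.015),('rack tr',(315,127),.04),('fin',(307,148),.1)]:
    print(n,onplane(s,p,z).round(3))
E
```

```text
[182 101  11  32 178] [186.7 116.5]
[[180.846 131.769   0.614   0.283]
 [187.154 100.231   0.709   0.27 ]
 [192.538 101.308   0.706   0.254]
 [186.231 132.846   0.612   0.267]]
[ 191  106  125   54 2436] [255.1 133.2]
[[ 1.89514e+02  1.39919e+02  5.91000e-01  2.57000e-01]
 [ 1.95378e+02  1.04730e+02  6.96000e-01  2.45000e-01]
 [ 3.15703e+02  1.24784e+02  6.47000e-01 -1.07000e-01]
 [ 3.09838e+02  1.59973e+02  5.42000e-01 -9.30000e-02]]
[362 122  27  23 303] [373.2 133.6]
[[ 3.61222e+02  1.24470e+02  6.52000e-01 -2.40000e-01]
 [ 3.82443e+02  1.17941e+02  6.73000e-01 -3.02000e-01]
 [ 3.88951e+02  1.39092e+02  6.11000e-01 -3.21000e-01]
 [ 3.67730e+02  1.45622e+02  5.90000e-01 -2.60000e-01]]
[140 155  27  29 459] [155.3 170.4]
[[138.208 177.226   0.477   0.399]
 [151.934 152.519   0.551   0.364]
 [171.547 163.415   0.52    0.305]
 [157.821 188.123   0.447   0.341]]
[211 182  19  18 266] [220.  190.6]
[[2.11e+02 1.82e+02 4.70e-01 1.89e-01]
 [2.29e+02 1.82e+02 4.71e-01 1.38e-01]
 [2.29e+02 1.99e+02 4.22e-01 1.36e-01]
 [2.11e+02 1.99e+02 4.20e-01 1.87e-01]]
[347 188  45  31 831] [367.7 203.2]
[[ 3.459e+02  2.073e+02  4.080e-01 -1.990e-01]
 [ 3.527e+02  1.869e+02  4.670e-01 -2.180e-01]
 [ 3.947e+02  2.009e+02  4.300e-01 -3.390e-01]
 [ 3.879e+02  2.213e+02  3.710e-01 -3.200e-01]]
fallen [[ 0.422 -0.259  0.06 ]]
fcap [[ 0.399 -0.333  0.05 ]]
stand cap [[ 0.617 -0.274  0.142]]
row cap [[0.633 0.2   0.172]]
jar [[0.471 0.005 0.1  ]]
beaker [[0.457 0.173 0.05 ]]
dish [[0.508 0.369 0.015]]
rack tr [[ 0.646 -0.107  0.04 ]]
fin [[ 0.568 -0.082  0.1  ]]
```

View pics/crop0.png

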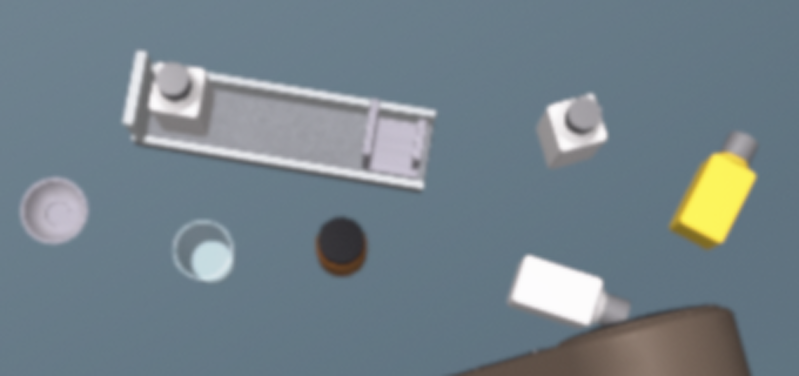

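The crop confirms the choice: a white lying bottle with its grey cap pointing right and down. I'll hover with a lean, then check from close by.

```bash
cat >> h.py <<'E'
def goal(r,P,d,y,back=0,frame=None):
    "row to bring grasp point to P, tool z along d, closing line y"
    d=np.array(d,float)/np.linalg.norm(d);y=np.array(y,float);y-=d*(y@d);y/=np.linalg.norm(y)
    T=R.from_matrix(np.c_[np.cross(y,d),y,d]);st=r.read_state()
    C=R.from_quat(st['tool_rot']);p=np.array(P)-(.155+back)*d
    print('row',((C.inv().apply(p-st['tool_pos']))*1000).round(1),(C.inv()*T).as_rotvec().round(4),'tcp',p.round(3))
def show(r):
    st=r.read_state();C=R.from_quat(st['tool_rot']).as_matrix()
    print('t',round(st['time'],1),'q',st['joint_pos'].round(2),'g',(st['tool_pos']+.155*C[:,2]).round(4),'z',C[:,2].round(3),'y',C[:,1].round(3),'F',st['wrist_force'].round(1),'w',round(st['width'],4),round(st['grasp_force'],1))
E
python3 - <<'E'
from rig import r
from h import *
b=np.array([-.30,-.954,0]);d=[*(-b[:2]*np.sin(.436)),-np.cos(.436)]
goal(r,[.4135,-.2855,.03],d,[.954,-.3,0],.15)
E
```

```text
row [ 205.5 -110.1   97.9] [ 0.196   0.4053 -0.8888] tcp [ 0.375 -0.408  0.306]
```

Emit:
apply_moves(steps="205 -110 98 0.196 0.405 -0.889 85;205 -110 98 0.196 0.405 -0.889 85;205 -110 98 0.196 0.405 -0.889 85;205 -110 98 0.196 0.405 -0.889 85;205 -110 98 0.196 0.405 -0.889 85;205 -110 98 0.196 0.405 -0.889 85;205 -110 98 0.196 0.405 -0.889 85;205 -110 98 0.196 0.405 -0.889 85;205 -110 98 0.196 0.405 -0.889 85;205 -110 98 0.196 0.405 -0.889 85", squeeze=60)

```text
time: 1.1
tool_pos: [0.3742, -0.4089, 0.3068]
tool_rot: [0.788, 0.577, 0.174, -0.127]
wrist_force: [-0.6, 0.5, 0.0]
width: 0.0853
grasp_force: 0.0
```

```bash
python3 - <<'E'
from rig import r
from h import *
show(r)
s=r.snapshot('wrist');im=s['color'].copy()
b=np.array([-.30,-.954]);n=np.array([.954,-.3]);e=np.array([.436,-.214])
P=[[*(e+b*a+n*w),.06] for a,w in[(0,-.03),(0,.03),(.1,.03),(.1,-.03)]]
h=cv2.cvtColor(im,cv2.COLOR_RGB2HSV);m=((h[...,1]<40)&(h[...,2]>170)).astype(np.uint8)
k,l,st,c=cv2.connectedComponentsWithStats(m)
for i in range(1,k):
    if st[i,4]>1000:print(st[i],c[i])
pr=proj(s,P).round(0);print(pr)
cv2.polylines(im,[pr.astype(np.int32)],True,(255,0,0));s['color']=im;save(s,'w1')
E
```

```text
t 1.1 q [-1.    0.54  1.8   0.37  1.11 -0.91] g [ 0.3939 -0.3468  0.1661] z [ 0.127  0.401 -0.907] y [ 0.953 -0.302  0.   ] F [-0.6  0.5  0. ] w 0.0853 0.0
[ 507   22   53  100 1150] [536.61478261  62.61391304]
[  235    86    82   129 10174] [275.12207588 150.75810891]
[[233.  88.]
 [314.  88.]
 [316. 222.]
 [231. 222.]]
```

View pics/w1.png

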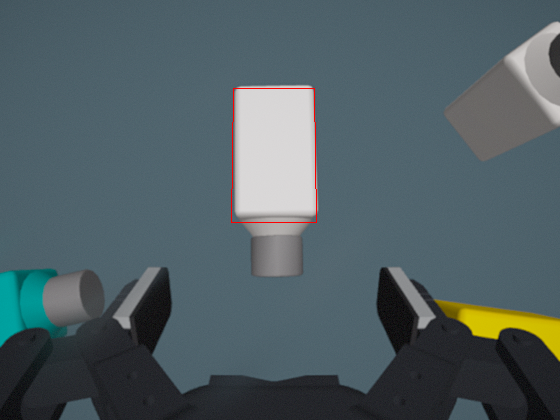

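The wrist view fits: the predicted outline at (231-316, 88-222) matches the bottle within 2 px. I'll increase the lean to 35° so the upended tool stays clear of its neighbours.

```bash
python3 - <<'E'
from rig import r
from h import *
b=np.array([-.30,-.954,0]);a=np.radians(35);d=-b*np.sin(a)+np.array([0,0,-np.cos(a)])
n=np.array([.954,-.3,0])
P=np.array([.437,-.2128,.029])+b*.082
goal(r,P,d,n,.08);goal(r,P,d,n)
E
```

```text
row [-45.8   1.1  72.8] [ 0.0012  0.1769 -0.0015] tcp [ 0.372 -0.42   0.221]
row [-31.7   1.  151.6] [ 0.0012  0.1769 -0.0015] tcp [ 0.386 -0.376  0.156]
```

Emit:
apply_moves(steps="-46 1 73 0.001 0.177 0 85;-46 1 73 0.001 0.177 0 85;-46 1 73 0.001 0.177 0 85;-43 1 90 0.001 0.177 0 85;-39 1 110 0.001 0.177 0 85;-36 1 130 0.001 0.177 0 85;-33 1 145 0.001 0.177 0 85;-32 1 151 0.001 0.177 0 85;-32 1 151 0.001 0.177 0 85;-32 1 151 0.001 0.177 0 50")

```text
time: 2.15
tool_pos: [0.386, -0.3765, 0.1575]
tool_rot: [0.769, 0.565, 0.243, -0.178]
wrist_force: [0.0, -0.3, -0.2]
width: 0.0728
grasp_force: 0.0
```

Emit:
apply_moves(steps="0 0 0 0 0 0 40;0 0 0 0 0 0 40;0 0 0 0 0 0 40;0 0 0 0 0 0 40;0 0 0 0 0 0 40;0 0 0 0 0 0 40", squeeze=60)

```text
time: 2.75
tool_pos: [0.3858, -0.3768, 0.1575]
tool_rot: [0.769, 0.564, 0.243, -0.177]
wrist_force: [-0.8, -2.9, 7.9]
width: 0.0591
grasp_force: 64.1
```

```bash
python3 - <<'E'
from rig import r
from h import *
show(r)
a=np.radians(35);st=r.read_state();C=R.from_quat(st['tool_rot'])
g=st['tool_pos']+.155*C.as_matrix()[:,2]
n=C.as_matrix()[:,1]
# lift 150
goal(r,g+[0,0,.13],C.as_matrix()[:,2],n)
az=np.radians(-107.5-30);b=np.array([np.cos(az),np.sin(az),0])
d=b*np.cos(a)+np.array([0,0,-np.sin(a)]);print(d)
goal(r,[.42,-.27,.16],d,[-b[1],b[0],0])
# upend w/out yaw
E
```

```text
t 2.8 q [-0.97  0.78  1.9   0.59  0.95 -1.13] g [ 0.4126 -0.292   0.0305] z [ 0.173  0.547 -0.819] y [ 0.954 -0.3    0.001] F [-0.8 -2.9  7.9] w 0.0591 64.1
row [  74.6    0.2 -106.5] [-0.  0. -0.] tcp [ 0.386 -0.377  0.288]
[-0.60394224 -0.5534111  -0.57357644]
row [234.2  64.3  52.6] [ 0.1023 -1.5319  0.5724] tcp [ 0.514 -0.184  0.249]
```

Emit:
apply_moves(steps="12 0 -16 0 0 0 40;30 0 -42 0 0 0 40;52 0 -74 0 0 0 40;75 0 -106 0 0 0 40;234 64 53 0.102 -1.532 0.572 40;234 64 53 0.102 -1.532 0.572 40;234 64 53 0.102 -1.532 0.572 40;234 64 53 0.102 -1.532 0.572 40;234 64 53 0.102 -1.532 0.572 40;234 64 53 0.102 -1.532 0.572 40", squeeze=80)

```text
time: 3.75
tool_pos: [0.5142, -0.1815, 0.2473]
tool_rot: [0.869, 0.485, -0.101, -0.012]
wrist_force: [-0.7, -0.1, -3.1]
width: 0.0592
grasp_force: 87.0
```

```bash
python3 - <<'E'
from rig import r
from h import *
show(r)
a=np.radians(35);az=np.radians(-137.5);b=np.array([np.cos(az),np.sin(az),0])
d=b*np.cos(a)+np.array([0,0,-np.sin(a)])
goal(r,[.42,-.27,.16],d,[-b[1],b[0],0])
E
```

```text
t 3.8 q [-0.44  0.61  1.87 -0.21  0.81  0.27] g [ 0.4852 -0.1936  0.0956] z [-0.187 -0.078 -0.979] y [ 0.84  -0.53  -0.119] F [-0.7 -0.1 -3.1] w 0.0592 87.0
row [-2.8  0.7 -1.2] [ 0.0433 -0.7716  0.2953] tcp [ 0.514 -0.184  0.249]
```

Emit:
apply_moves(steps="-3 1 -1 0.043 -0.772 0.295 40;-3 1 -1 0.043 -0.772 0.295 40;-3 1 -1 0.043 -0.772 0.295 40;-3 1 -1 0.043 -0.772 0.295 40;-3 1 -1 0.043 -0.772 0.295 40;-3 1 -1 0.043 -0.772 0.295 40;-3 1 -1 0.043 -0.772 0.295 40;-3 1 -1 0.043 -0.772 0.295 40")

```text
time: 4.55
tool_pos: [0.5126, -0.1869, 0.2488]
tool_rot: [0.828, 0.323, -0.428, 0.165]
wrist_force: [0.1, -0.1, -3.5]
width: 0.0598
grasp_force: 87.1
```

```bash
python3 - <<'E'
from rig import r
from h import *
show(r)
s=r.snapshot('side');im=s['color'][150:350,230:480]
cv2.imwrite('pics/side1.png',cv2.resize(im[:,:,::-1],None,fx=2.5,fy=2.5))
C=R.from_quat(r.read_state()['tool_rot']).as_matrix()
print('1mm down =',(C.T@[0,0,-1]).round(3))
E
```

```text
t 4.5 q [-0.36  0.68  1.83 -0.85  1.32  0.99] g [ 0.4193 -0.2721  0.1591] z [-0.602 -0.55  -0.579] y [ 0.676 -0.737 -0.003] F [ 0.1 -0.1 -3.5] w 0.0598 87.1
1mm down = [0.816 0.003 0.579]
```

View pics/side1.png

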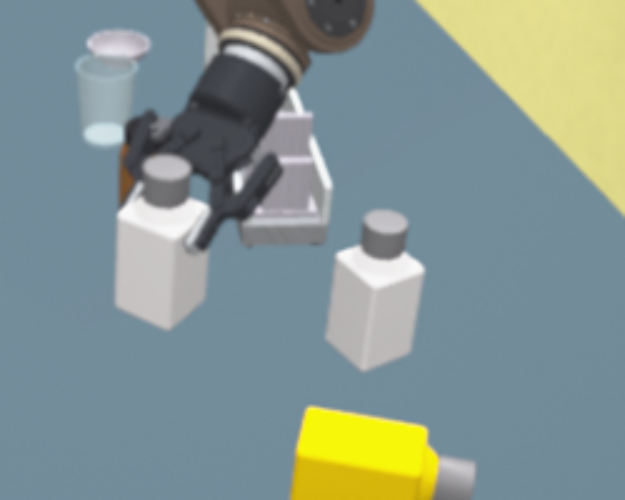

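Picture: the bottle hangs upright in the fingers (crop 165,250), with the standing bottle at (375,290) well clear. Lowering it.

Emit:
apply_moves(steps="20 0 14 0 0 0 40;41 0 29 0 0 0 40;53 0 38 0 0 0 40;57 0 40.5 0 0 0 40;59 0 42 0 0 0 40;60.5 0 43 0 0 0 40;60.5 0 43 0 0 0 40")

```text
time: 5.3
tool_pos: [0.5124, -0.1868, 0.175]
tool_rot: [0.827, 0.322, -0.429, 0.166]
wrist_force: [-1.1, -0.3, -3.9]
width: 0.0593
grasp_force: 87.1
```

Emit:
apply_moves(steps="0.8 0 0.6 0 0 0 40;1.6 0 1.2 0 0 0 40;2.4 0 1.7 0 0 0 40;2.4 0 1.7 0 0 0 40")

```text
time: 5.7
tool_pos: [0.5125, -0.1864, 0.1735]
tool_rot: [0.827, 0.322, -0.43, 0.167]
wrist_force: [1.1, 7.6, 18.0]
width: 0.0595
grasp_force: 89.2
```

Emit:
apply_moves(steps="-0.6 0 -0.4 0 0 0 60;-0.6 0 -0.4 0 0 0 66;-0.6 0 -0.4 0 0 0 75;-0.6 0 -0.4 0 0 0 85;-0.6 0 -0.4 0 0 0 85;-0.6 0 -0.4 0 0 0 85;-0.6 0 -0.4 0 0 0 85;0 0 -20 0 0 0 85;0 0 -60 0 0 0 85;0 0 -100 0 0 0 85")

```text
time: 6.7
tool_pos: [0.5731, -0.1312, 0.2297]
tool_rot: [0.827, 0.322, -0.43, 0.165]
wrist_force: [0.7, 0.6, -0.3]
width: 0.0848
grasp_force: 0.0
```

```bash
python3 - <<'E'
from rig import r
from h import *
show(r)
C=R.from_quat(r.read_state()['tool_rot']).as_matrix();print('50 up',(C.T@[0,0,50]).round(1))
# side view of fallen bottle verticality, plus cap positions
s=r.snapshot('side');h=cv2.cvtColor(s['color'],cv2.COLOR_RGB2HSV)
t=r.snapshot('top');save(t,'top1');save(s,'side2')
E
```

```text
t 6.7 q [-0.24  0.75  1.71 -0.76  1.4   1.01] g [ 0.4794 -0.2165  0.1403] z [-0.605 -0.55  -0.576] y [ 0.675 -0.738 -0.004] F [ 0.7  0.6 -0.3] w 0.0848 0.0
50 up [-40.9  -0.2 -28.8]
```

View pics/side2.png

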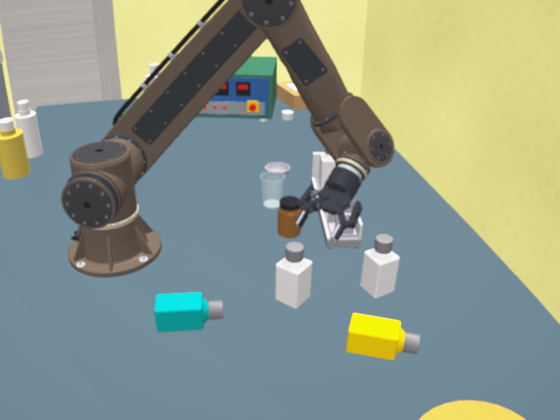

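Picture: the fallen bottle now stands upright, released, cap at (295,253). The standing bottle's cap is at (384,243). Next I hover over the standing one.

```bash
python3 - <<'E'
from rig import r
from h import *
a=np.radians(-71.3)
goal(r,[.617,-.274,.13],[0,0,-1],[np.cos(a),np.sin(a),0],.15)
E
```

```text
row [-204.3  135.   -63. ] [0.2008 0.9385 0.3854] tcp [ 0.617 -0.274  0.435]
```

Emit:
apply_moves(steps="-41 0 -29 0 0 0 85;-80 0 -58 0 0 0 85;-204 135 -63 0.2 0.938 0.385 85;-204 135 -63 0.2 0.938 0.385 85;-204 135 -63 0.2 0.938 0.385 85;-204 135 -63 0.2 0.938 0.385 85;-204 135 -63 0.2 0.938 0.385 85;-204 135 -63 0.2 0.938 0.385 85;-204 135 -63 0.2 0.938 0.385 85;-204 135 -63 0.2 0.938 0.385 85")

```text
time: 7.8
tool_pos: [0.6146, -0.2772, 0.4313]
tool_rot: [0.987, 0.16, -0.002, -0.001]
wrist_force: [0.2, -0.9, -0.5]
width: 0.0846
grasp_force: 0.0
```

```bash
python3 - <<'E'
from rig import r
from h import *
show(r)
s=r.snapshot('wrist');save(s,'w2');t=r.snapshot('top')
import pickle;pickle.dump((s,t),open('2.pkl','wb'))
a=s['color'];b=t['color'][80:290,150:450];b=cv2.resize(b,None,fx=2,fy=2)[:420]
o=np.hstack([a,b]);o=cv2.resize(o,(800,int(800*420/o.shape[1])));print(o.shape,a.shape,b.shape)
cv2.imwrite('pics/both2.png',o[:,:,::-1])
E
```

```text
t 7.8 q [-0.52  0.54  1.39 -0.    1.21  0.73] g [ 0.6139 -0.277   0.2763] z [-0.005  0.002 -1.   ] y [ 0.316 -0.949 -0.003] F [ 0.2 -0.9 -0.5] w 0.0846 0.0
(289, 800, 3) (420, 560, 3) (420, 600, 3)
```

View pics/both2.png

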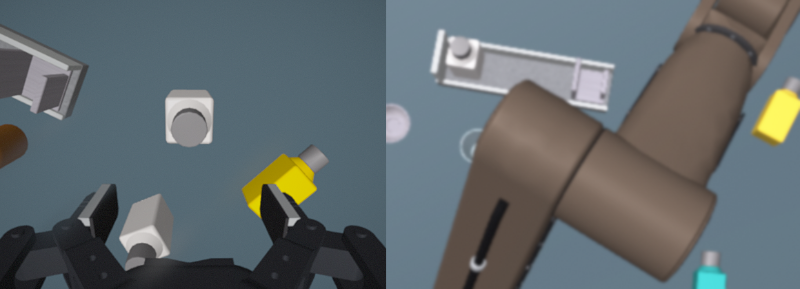

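```bash
python3 - <<'E'
import pickle
from h import *
from rig import r
s,t=pickle.load(open('2.pkl','rb'));im=s['color'];h=cv2.cvtColor(im,cv2.COLOR_RGB2HSV)
roi=np.zeros(im.shape[:2],np.uint8);roi[110:225,225:325]=1
sub=h[110:225,225:325]
for y in range(120,225,8): print(y,h[y,273],h[y,245])
m=((h[...,1]<25)&(h[...,2]>190)).astype(np.uint8)*roi
c=max(cv2.findContours(m,0,2)[0],key=len);b=cv2.minAreaRect(c);bx=cv2.boxPoints(b);print(b);P=onplane(s,bx,.1);print(P.round(4),P.mean(0))
for i in range(4):
    e=P[(i+1)%4]-P[i];print(np.degrees(np.arctan2(e[1],e[0])).round(1),np.linalg.norm(e).round(4))
g=cv2.medianBlur(cv2.cvtColor(im,cv2.COLOR_RGB2GRAY),3)[110:225,225:325]
print(cv2.HoughCircles(g,cv2.HOUGH_GRADIENT,1,50,param1=80,param2=12,minRadius=20,maxRadius=35))
E
```

```text
120 [ 99  67 114] [100  67 115]
128 [101  68 116] [101  70 116]
136 [ 12   8 153] [100   6 137]
144 [  8   5 210] [  8   5 213]
152 [ 18   6 206] [  0   2 222]
160 [150   6  85] [  0   3 222]
168 [150   3 146] [ 12   6 205]
176 [150   2 145] [  5   8 200]
184 [170   5 145] [ 10   8 193]
192 [158   7 147] [  8   5 221]
200 [165   4 143] [  6   6 223]
208 [165   4 145] [103  18 127]
216 [101  67 114] [100  62 119]
224 [100  68 117] [100  69 118]
((273.5, 174.0), (64.0, 67.0), 90.0)
[[ 0.6404 -0.237   0.1   ]
 [ 0.6581 -0.2899  0.1   ]
 [ 0.6056 -0.309   0.1   ]
 [ 0.587  -0.2533  0.1   ]] [ 0.62279016 -0.27231088  0.1       ]
-71.5 0.0558
-160.1 0.0558
108.5 0.0587
16.9 0.0559
[[[48.5 76.5 26.6]]]
```

```bash
python3 - <<'E'
import pickle
from h import *
from rig import r
s,t=pickle.load(open('2.pkl','rb'))
p=onplane(s,[(273.5,186.5),(300.1,186.5)],.142);print(p.round(4),np.linalg.norm(p[1]-p[0]))
a=np.radians(-71.7)
p=p[0];p[2]=.133
goal(r,p,[0,0,-1],[np.cos(a),np.sin(a),0],.06);goal(r,p,[0,0,-1],[np.cos(a),np.sin(a),0])
E
```

```text
[[ 0.6232 -0.2724  0.142 ]
 [ 0.6295 -0.2911  0.142 ]] 0.019711950626933716
row [ 9.9 -1.4 83.2] [-0.0019  0.0093  0.0054] tcp [ 0.623 -0.272  0.348]
row [ 10.5  -1.2 143.2] [-0.0019  0.0093  0.0054] tcp [ 0.623 -0.272  0.288]
```

Emit:
apply_moves(steps="10 -1 40 0 0.009 0.005 85;10 -1 80 0 0.009 0.005 85;10 -1 110 0 0.009 0.005 75;10 -1 130 0 0.009 0.005 75;10 -1 141 0 0.009 0.005 75;10 -1 145 0 0.009 0.005 75;10 -1 145 0 0.009 0.005 60;10 -1 145 0 0.009 0.005 40;10 -1 145 0 0.009 0.005 30;10 -1 145 0 0.009 0.005 30", squeeze=60)

```text
time: 8.9
tool_pos: [0.624, -0.2723, 0.2882]
tool_rot: [0.987, 0.159, 0.003, -0.001]
wrist_force: [-0.1, -2.0, 6.2]
width: 0.0383
grasp_force: 60.3
```

Emit:
apply_moves(steps="0 0 0 0 0 0 25;0 0 0 0 0 0 25;0 0 0 0 0 0 25;0 0 0 0 0 0 25", squeeze=80)

```text
time: 9.3
tool_pos: [0.624, -0.2723, 0.2883]
tool_rot: [0.987, 0.159, 0.003, -0.0]
wrist_force: [-1.5, -1.3, 6.5]
width: 0.0377
grasp_force: 79.3
```

Emit:
apply_moves(steps="0 0 -10 0 0 0 25;0 0 -40 0 0 0 25;0 0 -80 0 0 0 25;0 0 -120 0 0 0 25;0 0 -150 0 0 0 25;0 0 -150 0 0 0 25")

```text
time: 9.9
tool_pos: [0.6232, -0.2724, 0.4419]
tool_rot: [0.987, 0.159, 0.005, 0.001]
wrist_force: [-0.5, -0.2, -3.6]
width: 0.0378
grasp_force: 81.4
```

```bash
python3 - <<'E'
import pickle
from h import *
from rig import r
show(r)
s=pickle.load(open('top0.pkl','rb'))
g=cv2.cvtColor(s['color'],cv2.COLOR_RGB2GRAY).astype(float)
# back panel & lip: brightest row per column near the expected line
def line(x0,y0,x1,y1,z):
    X=np.arange(x0,x1,2.);P=[]
    for x in X:
        yc=y0+(y1-y0)*(x-x0)/(x1-x0);ys=np.arange(int(yc)-5,int(yc)+6);v=g[ys,int(x)];w=np.clip(v-v.max()+35,0,None);P.append((x,(w*ys).sum()/w.sum()))
    Q=onplane(s,P,z)[:,:2];c=np.median(Q,0);k=np.polyfit(Q[:,1],Q[:,0],1);res=Q[:,0]-np.polyval(k,Q[:,1]);ok=abs(res)<.004;k=np.polyfit(Q[ok,1],Q[ok,0],1)
    print('x = %.4f*y + %.4f'%tuple(k),'az',np.degrees(np.arctan(k[0])).round(2),'n',ok.sum(),'y',Q[[0,-1],1].round(3));return k
line(222,112,310,126,.075);line(196,140,308,158,.038)
E
```

```text
t 9.9 q [-0.51  0.54  1.37  0.    1.23  0.74] g [ 0.6246 -0.2724  0.2869] z [ 0.009 -0.    -1.   ] y [ 0.314 -0.949  0.003] F [-0.5 -0.2 -3.6] w 0.0378 81.4
x = 0.1419*y + 0.6476 az 8.08 n 44 y [ 0.164 -0.085]
x = 0.1349*y + 0.5659 az 7.69 n 56 y [ 0.242 -0.083]
```

```bash
cat >> h.py <<'E'
O=np.array([.6224,.1125,0]);RX=np.array([.9905,-.1375,0]);RY=np.array([.1375,.9905,0])
E
python3 - <<'E'
from h import *
from rig import r
goal(r,O+.015*RY+[0,0,.29],[0,0,-1],RX)
E
```

```text
row [ 126.7 -379.1   -3.2] [ 0.0077 -0.0062 -1.1136] tcp [0.624 0.127 0.445]
```

Emit:
apply_moves(steps="6 -18 -3 0 0 -0.1 25;16 -47 -3 0 0 -0.22 25;28 -83 -3 0 0 -0.34 25;40 -120 -3 0 0 -0.46 25;52 -157 -3 0 0 -0.58 25;65 -194 -3 0 0 -0.7 25;77 -231 -3 0 0 -0.82 25;89 -268 -3 0 0 -0.94 25;102 -305 -3 0 0 -1.05 25;112 -335 -3 0.008 -0.006 -1.11 25")

```text
time: 10.9
tool_pos: [0.6241, 0.0827, 0.4396]
tool_rot: [0.754, 0.657, -0.002, -0.004]
wrist_force: [0.0, -0.4, -4.1]
width: 0.0382
grasp_force: 81.3
```

```bash
python3 - <<'E'
from h import *
from rig import r
show(r)
goal(r,O+.015*RY+[0,0,.29],[0,0,-1],RX)
s=r.snapshot('wrist');t=r.snapshot('side')
b=cv2.resize(t['color'][100:270,240:460],None,fx=2.47,fy=2.47)[:420]
o=np.hstack([s['color'],b]);o=cv2.resize(o,None,fx=.72,fy=.72);print(o.shape);cv2.imwrite('pics/both3.png',o[:,:,::-1])
import pickle;pickle.dump((s,t),open('3.pkl','wb'))
E
```

```text
t 10.9 q [0.03 0.47 1.5  0.   1.18 0.16] g [0.6228 0.0833 0.2846] z [-0.009  0.004 -1.   ] y [ 0.991 -0.136 -0.009] F [ 0.  -0.4 -4.1] w 0.0382 81.3
row [44.3 -5.8 -5.2] [-0.0093 -0.0027  0.0012] tcp [0.624 0.127 0.445]
(302, 794, 3)
```

View pics/both3.png

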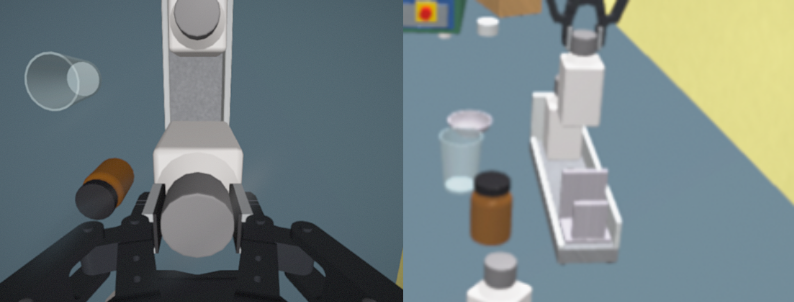

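```bash
python3 - <<'E'
from h import *
import pickle
s,t=pickle.load(open('3.pkl','rb'))
P=onplane(s,[(274,27)],.172)[0]-O;print('rowcap',P@RX,P@RY)
P=onplane(s,[(274,73)],.125)[0]-O;print('rowface',P@RX,P@RY)
g=cv2.cvtColor(s['color'],cv2.COLOR_RGB2GRAY)
for y in (100,130,150):
    print(y,[(x,int(g[y,x])) for x in range(220,330,3)])
E
```

```text
rowcap 0.003861873465782113 0.0884574344236442
rowface 0.00345941464987325 0.06422218586551613
100 [(220, 102), (223, 100), (226, 127), (229, 196), (232, 194), (235, 138), (238, 137), (241, 137), (244, 142), (247, 138), (250, 138), (253, 139), (256, 136), (259, 142), (262, 142), (265, 139), (268, 136), (271, 141), (274, 144), (277, 143), (280, 140), (283, 143), (286, 141), (289, 140), (292, 137), (295, 137), (298, 136), (301, 138), (304, 144), (307, 137), (310, 97), (313, 177), (316, 191), (319, 192), (322, 93), (325, 103), (328, 103)]
130 [(220, 102), (223, 99), (226, 100), (229, 196), (232, 196), (235, 162), (238, 140), (241, 143), (244, 143), (247, 143), (250, 142), (253, 145), (256, 144), (259, 143), (262, 144), (265, 143), (268, 143), (271, 139), (274, 140), (277, 142), (280, 143), (283, 140), (286, 139), (289, 137), (292, 140), (295, 141), (298, 143), (301, 141), (304, 138), (307, 126), (310, 98), (313, 189), (316, 192), (319, 183), (322, 101), (325, 101), (328, 100)]
150 [(220, 103), (223, 102), (226, 98), (229, 186), (232, 196), (235, 176), (238, 140), (241, 142), (244, 139), (247, 139), (250, 140), (253, 140), (256, 140), (259, 140), (262, 139), (265, 139), (268, 141), (271, 146), (274, 142), (277, 143), (280, 142), (283, 140), (286, 142), (289, 142), (292, 138), (295, 141), (298, 134), (301, 138), (304, 142), (307, 109), (310, 115), (313, 193), (316, 192), (319, 135), (322, 103), (325, 101), (328, 100)]
```

```bash
python3 - <<'E'
from h import *
import pickle
s,t=pickle.load(open('3.pkl','rb'))
for px,z in [((228,130),.038),((235.5,130),.038),((311.5,130),.075),((320.5,130),.075),((227,100),.038),((312,100),.075)]:
    P=onplane(s,px,z)[0]-O;print(px,(P@RX).round(4),(P@RY).round(4))
E
```

```text
(228, 130) -0.0442 0.0142
(235.5, 130) -0.0366 0.0141
(311.5, 130) 0.0374 0.0175
(320.5, 130) 0.0457 0.0176
(227, 100) -0.0444 0.0439
(312, 100) 0.0372 0.0442
```

Emit:
apply_moves(steps="15 -2 -5 -0.004 -0.001 0 25;35 -5 -5 -0.009 -0.003 0.001 25;44 -6 -5 -0.009 -0.003 0.001 25;44 -6 0 -0.009 -0.003 0.001 25;44 -6 30 -0.009 -0.003 0.001 25;44 -6 65 -0.009 -0.003 0.001 25;44 -6 90 -0.009 -0.003 0.001 25;44 -6 105 -0.009 -0.003 0.001 25;44 -6 112 -0.009 -0.003 0.001 25;44 -6 112 -0.009 -0.003 0.001 25")

```text
time: 12.0
tool_pos: [0.6242, 0.1247, 0.3282]
tool_rot: [0.756, 0.655, -0.0, 0.0]
wrist_force: [0.6, 0.1, -4.0]
width: 0.0379
grasp_force: 81.5
```

```bash
python3 - <<'E'
from h import *
from rig import r
show(r);goal(r,O+.015*RY+[0,0,.163],[0,0,-1],RX)
E
```

```text
t 12.0 q [ 0.09  0.59  1.61 -0.    0.95  0.24] g [0.6243 0.1246 0.1732] z [ 0.    -0.001 -1.   ] y [ 0.99  -0.143  0.   ] F [ 0.6  0.1 -4. ] w 0.0379 81.5
row [ 2.6 -0.1 10.2] [ 0.0004  0.0006 -0.0056] tcp [0.624 0.127 0.318]
```

Emit:
apply_moves(steps="2 0 4 0 0 -0.005 25;2 0 7 0 0 -0.005 25;2 0 9 0 0 -0.005 25;2 0 10 0 0 -0.005 25;2 0 11 0 0 -0.005 25;2 0 11 0 0 -0.005 25")

```text
time: 12.6
tool_pos: [0.6245, 0.1274, 0.3185]
tool_rot: [0.754, 0.657, 0.001, 0.001]
wrist_force: [0.5, -0.4, -1.0]
width: 0.0379
grasp_force: 81.8
```

Nearly in contact (the weight is partly taken up). A little lower, then release.

Emit:
apply_moves(steps="0 0 1 0 0 0 25;0 0 1.5 0 0 0 25;0 0 1.5 0 0 0 25")

```text
time: 12.9
tool_pos: [0.6246, 0.1273, 0.3184]
tool_rot: [0.754, 0.657, 0.001, 0.001]
wrist_force: [-1.7, -2.3, 11.4]
width: 0.0381
grasp_force: 83.2
```

Emit:
apply_moves(steps="0 0 1 0 0 0 45;0 0 1 0 0 0 60;0 0 1 0 0 0 75;0 0 1 0 0 0 80;0 0 1 0 0 0 80;0 0 -20 0 0 0 80;0 0 -60 0 0 0 80;0 0 -110 0 0 0 80;0 0 -150 0 0 0 80;0 0 -150 0 0 0 80")

```text
time: 13.9
tool_pos: [0.624, 0.1275, 0.4726]
tool_rot: [0.754, 0.657, 0.005, 0.004]
wrist_force: [-0.2, -0.5, -0.3]
width: 0.0799
grasp_force: 0.0
```

```bash
python3 - <<'E'
from h import *
from rig import r
show(r)
a=np.radians(-47.6)
goal(r,[.419,-.272,.133],[0,0,-1],[np.cos(a),np.sin(a),0],.15)
E
```

```text
t 13.9 q [ 0.1   0.45  1.44 -0.    1.24  0.24] g [0.6258 0.1276 0.3176] z [ 0.012  0.001 -1.   ] y [ 0.991 -0.137  0.011] F [-0.2 -0.5 -0.3] w 0.0799 0.0
row [-423.9 -148.7   32. ] [ 0.0101 -0.006   0.6933] tcp [ 0.419 -0.272  0.438]
```

Emit:
apply_moves(steps="-424 -149 32 0.01 -0.006 0.693 80;-424 -149 32 0.01 -0.006 0.693 80;-424 -149 32 0.01 -0.006 0.693 80;-424 -149 32 0.01 -0.006 0.693 80;-424 -149 32 0.01 -0.006 0.693 80;-424 -149 32 0.01 -0.006 0.693 80;-424 -149 32 0.01 -0.006 0.693 80;-424 -149 32 0.01 -0.006 0.693 80;-424 -149 32 0.01 -0.006 0.693 80;-424 -149 32 0.01 -0.006 0.693 80")

```text
time: 14.9
tool_pos: [0.4162, -0.2761, 0.4334]
tool_rot: [0.933, 0.359, -0.005, -0.001]
wrist_force: [0.9, -0.3, -0.7]
width: 0.0801
grasp_force: 0.0
```

Emit:
apply_moves(steps="0 0 0 0 0 0 80;0 0 0 0 0 0 80")

```text
time: 15.1
tool_pos: [0.4188, -0.2714, 0.4341]
tool_rot: [0.932, 0.362, -0.005, -0.001]
wrist_force: [0.0, 0.7, 1.3]
width: 0.0798
grasp_force: 0.0
```

```bash
python3 - <<'E'
from rig import r
from h import *
show(r)
s=r.snapshot('wrist');im=s['color'];h=cv2.cvtColor(im,cv2.COLOR_RGB2HSV)
m=((h[...,1]<25)&(h[...,2]>175)).astype(np.uint8);m[270:]=0
k,l,st,cc=cv2.connectedComponentsWithStats(m)
i=max((i for i in range(1,k)),key=lambda i:st[i,4]-8*abs(cc[i][0]-275));print(st[i])
c=max(cv2.findContours((l==i).astype(np.uint8),0,2)[0],key=len);b=cv2.minAreaRect(c);bx=cv2.boxPoints(b);P=onplane(s,bx,.1);print(b,P.mean(0))
for i in range(4):
    e=P[(i+1)%4]-P[i];print(np.degrees(np.arctan2(e[1],e[0])).round(1),np.linalg.norm(e).round(4))
x,y=map(int,b[0]);x0,y0=x-60,max(y-60,0)
g=cv2.medianBlur(cv2.cvtColor(im,cv2.COLOR_RGB2GRAY),3)[y0:y+75,x0:x+60]
C=cv2.HoughCircles(g,cv2.HOUGH_GRADIENT,1,50,param1=80,param2=12,minRadius=20,maxRadius=35)[0,0];print(C[0]+x0,C[1]+y0,C[2])
p=onplane(s,(C[0]+x0,C[1]+y0),.142)[0];print(p);p[2]=.133
a=np.radians(-47.6);goal(r,p,[0,0,-1],[np.cos(a),np.sin(a),0])
t=r.snapshot('side');b=cv2.resize(t['color'][100:310,240:440],None,fx=2,fy=2)
o=np.hstack([im,b]);o=cv2.resize(o,None,fx=.8,fy=.8);cv2.imwrite('pics/both4.png',o[:,:,::-1]);print(o.shape)
E
```

```text
t 15.1 q [-0.71  0.28  1.82 -0.01  1.05  0.13] g [ 0.4173 -0.2715  0.2791] z [-0.01  -0.001 -1.   ] y [ 0.675 -0.738 -0.006] F [0.  0.7 1.3] w 0.0798 0.0
[ 242  148   68   66 2154]
((275.5, 180.49996948242188), (66.99998474121094, 64.99998474121094), -0.0) [ 0.41967322 -0.26941888  0.1       ]
41.0 0.0579
-47.5 0.0565
-135.9 0.0578
132.6 0.0596
275.5 193.5 26.8
[ 0.42031513 -0.26898597  0.142     ]
row [  3.5   0.2 146.2] [-0.0058  0.0075  0.0015] tcp [ 0.42  -0.269  0.288]
(336, 768, 3)
```

View pics/both4.png

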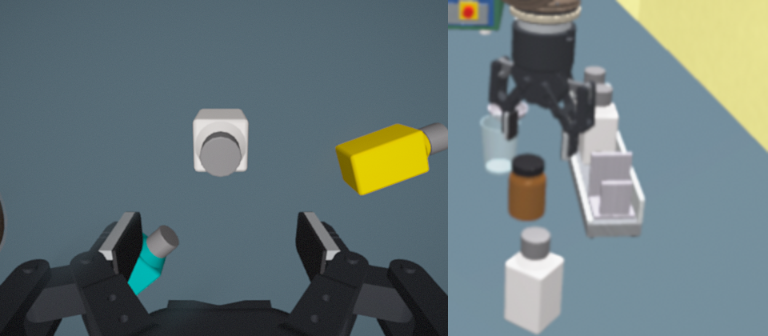

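Picture: the fallen bottle's cap is centred at (275,193) in the wrist view. The two shelved bottles stand upright in the rack. Grasping by the cap.

Emit:
apply_moves(steps="3 0 40 -0.006 0.007 0.001 80;3 0 80 -0.006 0.007 0.001 75;3 0 110 -0.006 0.007 0.001 75;3 0 132 -0.006 0.007 0.001 75;3 0 143 -0.006 0.007 0.001 75;3 0 147 -0.006 0.007 0.001 75;3 0 147 -0.006 0.007 0.001 60;3 0 147 -0.006 0.007 0.001 40;3 0 147 -0.006 0.007 0.001 30;3 0 147 -0.006 0.007 0.001 30", squeeze=60)

```text
time: 16.2
tool_pos: [0.4194, -0.2702, 0.2886]
tool_rot: [0.932, 0.361, 0.0, 0.001]
wrist_force: [-0.6, 1.3, 4.9]
width: 0.0386
grasp_force: 59.7
```

Emit:
apply_moves(steps="0 0 0 0 0 0 25;0 0 0 0 0 0 25;0 0 0 0 0 0 25;0 0 0 0 0 0 25", squeeze=80)

```text
time: 16.6
tool_pos: [0.4194, -0.2702, 0.2887]
tool_rot: [0.932, 0.361, 0.0, 0.001]
wrist_force: [-1.0, 1.7, 6.7]
width: 0.0377
grasp_force: 79.3
```

Emit:
apply_moves(steps="0 0 -10 0 0 0 25;0 0 -40 0 0 0 25;0 0 -80 0 0 0 25;0 0 -120 0 0 0 25;0 0 -155 0 0 0 25;0 0 -155 0 0 0 25;0 0 -155 0 0 0 25")

```text
time: 17.3
tool_pos: [0.4189, -0.2697, 0.4429]
tool_rot: [0.932, 0.361, 0.0, 0.001]
wrist_force: [-0.9, -0.3, -3.0]
width: 0.0375
grasp_force: 81.6
```

```bash
python3 - <<'E'
from h import *
from rig import r
show(r)
goal(r,O-.055*RY+[0,0,.29],[0,0,-1],RX)
E
```

```text
t 17.3 q [-0.7   0.27  1.81 -0.    1.06  0.13] g [ 0.419  -0.27    0.2879] z [ 0.001 -0.002 -1.   ] y [ 0.674 -0.739  0.002] F [-0.9 -0.3 -3. ] w 0.0375 81.6
row [ 365.6 -110.2   -2.4] [ 0.0016  0.0011 -0.6938] tcp [0.615 0.058 0.445]
```

Emit:
apply_moves(steps="18 -6 -2 0 0 -0.08 25;52 -16 -2 0 0 -0.16 25;92 -28 -2 0 0 -0.24 25;132 -40 -2 0 0 -0.32 25;172 -52 -2 0 0 -0.4 25;212 -64 -2 0 0 -0.48 25;252 -76 -2 0 0 -0.56 25;292 -88 -2 0 0 -0.64 25;328 -99 -2 0.002 0.001 -0.694 25;355 -107 -2 0.002 0.001 -0.694 25")

```text
time: 18.3
tool_pos: [0.6104, 0.0502, 0.4419]
tool_rot: [0.753, 0.658, -0.001, -0.002]
wrist_force: [0.2, 0.4, -3.2]
width: 0.038
grasp_force: 81.2
```

Emit:
apply_moves(steps="8 -2 0 0 0 0 25;10 -3 0 0 0 0 25;10 -3 0 0 0 0 25;10 -3 30 0 0 0 25;10 -3 65 0 0 0 25;10 -3 90 0 0 0 25;10 -3 105 0 0 0 25;10 -3 112 0 0 0 25;10 -3 112 0 0 0 25")

```text
time: 19.2
tool_pos: [0.6077, 0.0577, 0.3315]
tool_rot: [0.754, 0.656, -0.001, -0.001]
wrist_force: [0.1, -0.2, -2.6]
width: 0.0378
grasp_force: 81.6
```

```bash
python3 - <<'E'
from h import *
from rig import r
show(r)
goal(r,O-.055*RY+[0,0,.1637],[0,0,-1],RX)
t=r.snapshot('side');s=r.snapshot('wrist')
b=cv2.resize(t['color'][110:270,260:400],(368,420))
o=np.hstack([s['color'],b]);o=cv2.resize(o,None,fx=.8,fy=.8);cv2.imwrite('pics/both5.png',o[:,:,::-1])
E
```

```text
t 19.2 q [-0.01  0.55  1.67  0.    0.92  0.12] g [0.6073 0.0578 0.1765] z [-0.003  0.001 -1.   ] y [ 0.99  -0.138 -0.003] F [ 0.1 -0.2 -2.6] w 0.0378 81.6
row [ 1.3  7.1 12.8] [-0.0028 -0.0006 -0.0008] tcp [0.615 0.058 0.319]
```

View pics/both5.png

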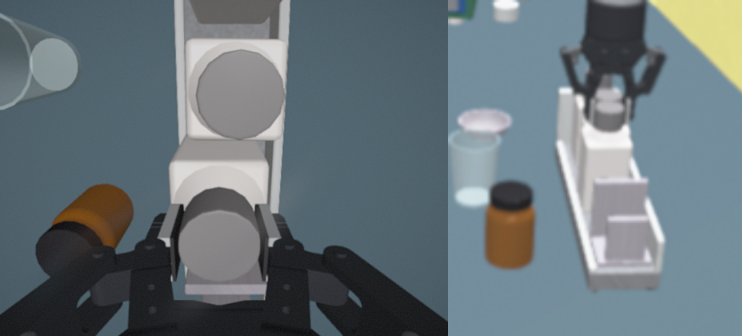

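The held bottle is 7 mm too near the lip. I correct that while still above it, then lower.

Emit:
apply_moves(steps="1 4 0 -0.003 0 0 25;1 7 0 -0.003 0 0 25;1 7 0 -0.003 0 0 25;1 7 4 -0.003 0 0 25;1 7 8 -0.003 0 0 25;1 7 11 -0.003 0 0 25;1 7 12 -0.003 0 0 25;1 7 12.5 -0.003 0 0 25;1 7 12.5 -0.003 0 0 25")

```text
time: 20.2
tool_pos: [0.6149, 0.0586, 0.3195]
tool_rot: [0.754, 0.657, 0.001, 0.0]
wrist_force: [-0.3, -0.5, -2.8]
width: 0.038
grasp_force: 81.6
```

```bash
python3 - <<'E'
from h import *
from rig import r
show(r)
goal(r,O-.055*RY+[0,0,.1637],[0,0,-1],RX)
E
```

```text
t 20.2 q [-0.01  0.57  1.67  0.    0.9   0.13] g [0.6152 0.0587 0.1645] z [ 0.002  0.001 -1.   ] y [ 0.991 -0.137  0.001] F [-0.3 -0.5 -2.8] w 0.038 81.6
row [-0.6 -0.   0.8] [ 0.0015 -0.0008  0.0003] tcp [0.615 0.058 0.319]
```

Emit:
apply_moves(steps="0 0 0.8 0 0 0 25;0 0 1.6 0 0 0 25;0 0 2 0 0 0 25;0 0 2 0 0 0 25")

```text
time: 20.6
tool_pos: [0.6148, 0.0587, 0.3187]
tool_rot: [0.754, 0.657, 0.001, 0.001]
wrist_force: [-3.8, 0.8, 7.1]
width: 0.0378
grasp_force: 82.6
```

Emit:
apply_moves(steps="0 0 1 0 0 0 45;0 0 1 0 0 0 60;0 0 1 0 0 0 75;0 0 1 0 0 0 80;0 0 1 0 0 0 80;0 0 -20 0 0 0 80;0 0 -60 0 0 0 80;0 0 -90 0 0 0 80;0 0 -90 0 0 0 80;0 0 -90 0 0 0 80")

```text
time: 21.6
tool_pos: [0.6146, 0.0585, 0.4077]
tool_rot: [0.754, 0.657, 0.001, 0.001]
wrist_force: [0.2, -0.5, -0.1]
width: 0.0803
grasp_force: 0.0
```

```bash
python3 - <<'E'
from h import *
from rig import r
show(r)
goal(r,O-.255*RY+[0,0,.25],[0,0,-1],RX);goal(r,O-.255*RY+[0,0,.078],[0,0,-1],RX)
E
```

```text
t 21.6 q [-0.01  0.48  1.58  0.    1.09  0.13] g [0.6149 0.0586 0.2527] z [ 0.002  0.001 -1.   ] y [ 0.991 -0.137  0.002] F [ 0.2 -0.5 -0.1] w 0.0803 0.0
row [-200.5    0.3    2.5] [ 0.0022 -0.0009  0.0003] tcp [ 0.587 -0.14   0.405]
row [-2.006e+02 -1.000e-01  1.745e+02] [ 0.0022 -0.0009  0.0003] tcp [ 0.587 -0.14   0.233]
```

Emit:
apply_moves(steps="-40 0 0 0.002 0 0 80;-80 0 0 0.002 0 0 60;-120 0 0 0.002 0 0 40;-160 0 0 0.002 0 0 20;-200 0 0 0.002 0 0 0;-200 0 0 0.002 0 0 0;-200 0 40 0.002 0 0 0;-200 0 80 0.002 0 0 0;-200 0 100 0.002 0 0 0;-200 0 100 0.002 0 0 0", squeeze=20)

```text
time: 22.6
tool_pos: [0.5869, -0.139, 0.3035]
tool_rot: [0.754, 0.657, -0.002, -0.004]
wrist_force: [0.2, -0.1, -0.2]
width: 0.0
grasp_force: 0.0
```

```bash
python3 - <<'E'
from h import *
from rig import r
show(r)
goal(r,O-.255*RY+[0,0,.078],[0,0,-1],RX)
s=r.snapshot('wrist');t=r.snapshot('side')
b=cv2.resize(t['color'][110:270,260:400],(368,420))
o=np.hstack([s['color'],b]);o=cv2.resize(o,None,fx=.8,fy=.8);cv2.imwrite('pics/both6.png',o[:,:,::-1])
E
```

```text
t 22.6 q [-0.34  0.58  1.71  0.    0.86 -0.21] g [ 0.5858 -0.1384  0.1485] z [-0.007  0.003 -1.   ] y [ 0.991 -0.137 -0.008] F [ 0.2 -0.1 -0.2] w 0.0 0.0
row [-1.2  1.1 70.5] [-0.0075 -0.0023  0.0004] tcp [ 0.587 -0.14   0.233]
```

View pics/both6.png

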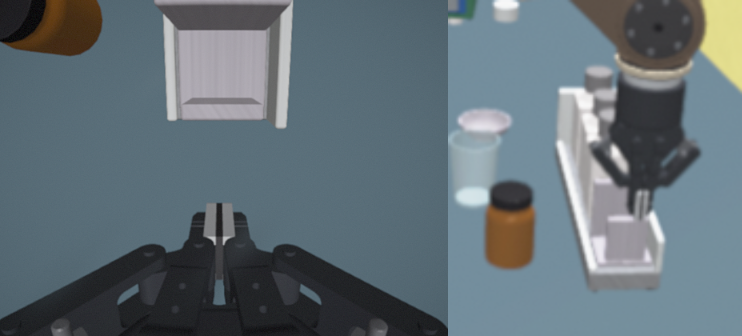

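Picture: the closed fingers (wrist view, 275,270) stand outside the fin and in line with it. All three bottles are upright. Lowering, then pushing.

Emit:
apply_moves(steps="0 1 30 -0.007 0 0 0;0 1 60 -0.007 0 0 0;0 1 70 -0.007 0 0 0;0 1 70 -0.007 0 0 0;15 1 70 -0.007 0 0 0;25 1 70 -0.007 0 0 0;35 1 70 -0.007 0 0 0;45 1 70 -0.007 0 0 0;55 1 70 -0.007 0 0 0;62 1 70 -0.007 0 0 0")

```text
time: 23.7
tool_pos: [0.5972, -0.0772, 0.2378]
tool_rot: [0.754, 0.657, 0.003, 0.002]
wrist_force: [0.8, -2.2, 0.7]
width: 0.0004
grasp_force: 1.0
```

Emit:
apply_moves(steps="6 0 0 0 0 0 0;12 0 0 0 0 0 0;18 0 0 0 0 0 0;24 0 0 0 0 0 0;30 0 0 0 0 0 0;36 0 0 0 0 0 0;42 0 0 0 0 0 0;46 0 0 0 0 0 0;48 0 0 0 0 0 0;48 0 0 0 0 0 0")

```text
time: 24.7
tool_pos: [0.6036, -0.0303, 0.2374]
tool_rot: [0.754, 0.657, 0.002, 0.002]
wrist_force: [0.5, -2.9, 1.5]
width: 0.0004
grasp_force: 1.1
```

```bash
python3 - <<'E'
from h import *
from rig import r
show(r);st=r.read_state();print((st['tool_pos']-O)@RY,(st['tool_pos']-O)@RX)
E
```

```text
t 24.7 q [-0.16  0.67  1.76  0.    0.71 -0.02] g [ 0.6046 -0.0304  0.0825] z [ 0.006 -0.    -1.   ] y [ 0.991 -0.137  0.006] F [ 0.5 -2.9  1.5] w 0.0004 1.1
-0.14407293167421287 0.0010048791376450162
```

Emit:
apply_moves(steps="4 0 0 0 0 0 0;8 0 0 0 0 0 0;12 0 0 0 0 0 0;15 0 0 0 0 0 0;17 0 0 0 0 0 0;18 0 0 0 0 0 0;18 0 0 0 0 0 0")

```text
time: 25.4
tool_pos: [0.606, -0.0131, 0.2374]
tool_rot: [0.754, 0.657, 0.002, 0.002]
wrist_force: [0.4, -7.6, 1.0]
width: 0.0001
grasp_force: 3.3
```

Emit:
apply_moves(steps="1.5 0 0 0 0 0 0;3 0 0 0 0 0 0;4 0 0 0 0 0 0;4 0 0 0 0 0 0")

```text
time: 25.8
tool_pos: [0.6065, -0.0092, 0.2374]
tool_rot: [0.754, 0.657, 0.002, 0.002]
wrist_force: [0.0, -8.3, 0.8]
width: -0.0001
grasp_force: 3.7
```

Emit:
apply_moves(steps="1.5 0 0 0 0 0 0;3 0 0 0 0 0 0;4 0 0 0 0 0 0;4 0 0 0 0 0 0")

```text
time: 26.2
tool_pos: [0.6069, -0.0074, 0.2375]
tool_rot: [0.754, 0.657, 0.001, 0.003]
wrist_force: [-4.6, -28.1, 2.8]
width: -0.0001
grasp_force: 14.4
```

Snug: the force rose sharply at the expected position. Backing off and rising, then one check.

Emit:
apply_moves(steps="-5 0 0 0 0 0 0;-20 0 0 0 0 0 0;-35 0 0 0 0 0 0;-60 0 -30 0 0 0 0;-90 0 -80 0 0 0 0;-100 0 -120 0 0 0 0;-110 0 -170 0 0 0 0;-110 0 -200 0 0 0 0;-110 0 -200 0 0 0 0;-110 0 -200 0 0 0 0")

```text
time: 27.2
tool_pos: [0.5902, -0.1143, 0.4374]
tool_rot: [0.754, 0.657, 0.003, 0.002]
wrist_force: [-0.4, 0.0, -0.7]
width: -0.0
grasp_force: 0.0
```

```bash
python3 - <<'E'
from h import *
from rig import r
show(r)
s=r.snapshot('wrist');t=r.snapshot('side')
b=cv2.resize(t['color'][110:270,260:400],(368,420))
o=np.hstack([s['color'],b]);o=cv2.resize(o,None,fx=.8,fy=.8);cv2.imwrite('pics/both7.png',o[:,:,::-1])
E
```

```text
t 27.2 q [-0.3   0.43  1.58  0.    1.13 -0.16] g [ 0.5913 -0.1143  0.2824] z [ 0.007 -0.    -1.   ] y [ 0.99  -0.138  0.007] F [-0.4  0.  -0.7] w -0.0 0.0
```

View pics/both7.png

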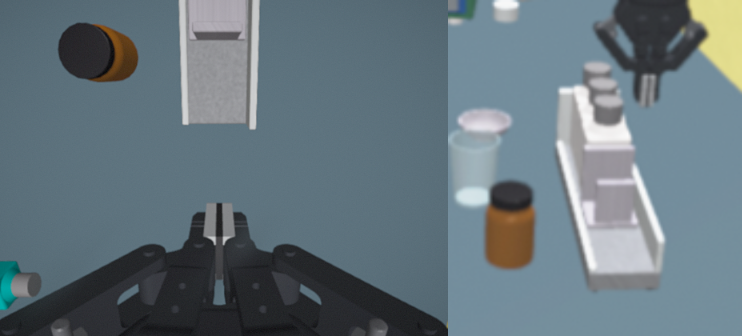

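Picture: the three caps stand in one straight upright row at (597,70)-(608,108), with the stop closed against them. The jar and beaker are undisturbed. Handing in.

```bash
python3 -c "
from rig import r
print(r.finish_job())"
```

```text
the job is handed in; nothing more can be done
None
```

The job is handed in: the fallen bottle was stood upright and released on the bench, then both loose bottles were shelved beside the third. The end stop was pushed in until the force jumped to 28 N, about where three snug bottles should leave it. No verdict came back; the last picture shows a straight, upright row.

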